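Hook the battery tray out from under the bench shelf

TASK

Pull the battery tray under the white bench shelf out to its stop with the red-handled hook: the tray's pull loop is hidden under the shelf and has to be felt for with the hook, and neither the robot's own hand nor arm may touch the shelf or the tray. First draw the hook out of its black holster by the shaft, lay it free on the bench and let go, then take it again by the red handle to do the pulling, without forcing anything (under 25 N). Finally unhook it and lay it on the blue mat, leaving the tray out; never let go of the hook in the air, and leave the meter, spool and jar where they are.

Things in the scene. Friction and masses are not known exactly. Their poses are not given: they have to be found in the camera images.
- shelf: White shelf board over a recessed grey panel, fixed. Origin: on the bench below the middle of the board's front edge; x points in under the board, away from the robot; y left along the edge; z up. Board 320 deep (x 0 to 320), 300 wide, underside 85, top 103 high. Side cheeks from x = 20 back, inner faces y = -135 and 135. Panel face x = 104. On the board, from x = 148 back, an instrument up to z = 168.
- bay (a point): Point fixed to the shelf at x = 55, y = 0, z = 45 in its frame, with its axes: the middle of the loop's possible places, tray fully in. Under the board, an 80 wide aluminium tray front (face at shelf x = 100) carries in its middle an orange pull loop. The loop's shelf y is NOT given: hidden anywhere from -50 to 50, different each time, rigid sideways, to be found by touch; push on it with less than 25 N.
- tray (a joint): How far tray and loop are out, m: 0 fully in, 0.080 at the stop; slides towards the shelf's -x. Starts 0 to 0.008 out. Resists with about 5 N, stays where left, no catch. Loop: 8 mm round bar, upright in a plane square to the tray face: upright bar (centre line) at shelf x = 55, two level bars at z = 25 and 65 join it to the face. Its opening, x 59 to 100, z 29 to 61, is entered sideways (along y).
- tool_mid (a point): Hooked tool: middle of its length, half-way up (14 mm above its underside). x along the tool to the hook, z up as it lies. Red handle: block x -100 to -15, 24 wide (y), 28 high. Steel shaft, 8 mm round, on this x axis from the handle to the corner at x = 100; there it bends to +y, level and leaning back, to the tip at x = 90, y = 26 (centre lines; rounded end 4 mm beyond).
- tool: The same tool; origin on its underside below its middle, axes as for tool_mid. About 0.2 kg, balance point about x = -45: it lies flat on its handle, shaft level, clear of the bench. It starts level in the holster, its x along the holster's x, underside 12 mm above the bench, handle inside, shaft and hook outside.
- holster: Black sleeve fixed to the bench, yellow stripe on top, 100 long (x), 44 wide (y), 51 high; origin: centre of its underside. Open only at its +x end (mouth at x = 50); roofed, floor 12 thick, inside 32 wide, 34 high. The tool's middle starts at x = 60, so the tool must be drawn straight out along +x by at least 95 mm to clear it.
- mat: Blue mat fixed on the bench, 220 (x) by 180 (y), 3 thick; origin: centre of its underside.
- meter: Bystander: yellow hand-held meter lying flat, 150 x 75 x 34; origin: centre of its underside.
- spool: Bystander: upright metal spool, diameter 64, 50 high; origin: centre of its underside.
- jar: Bystander: amber jar, diameter 56, 70 high; origin: centre of its underside.
Not all that is in view belongs to the job. There is more than one size of the tool; the job needs the larger.

How it is judged:
By the outcome, as a careful person would: the job done as asked, in the order asked, and still so for the second after the job is handed in, with the robot touching nothing.
It also fails if it takes over 69 s, if anything falls off the work surface, if the arm or the gripper's body presses on something with over 40 N, if the wrist force passes 120 N, or if a joint passes its speed limit or range.

ROBOT

A 7-joint arm with a two-finger parallel gripper is mounted at the origin on the work surface. World frame = base frame: x ahead of the robot, y to its left, z up, the work surface at z = 0. Lengths are in m, angles in rad, forces in N, time in s.
With the tool pointing down it reaches from about 0.425 to 0.95 m from the base axis. Payload 4.7 kg.
Tool frame: the origin (TCP) lies midway between the tips of the shut fingers; the grasp point (between the pads) lies 19 mm behind it; z points along the fingers, y is the line along which they close (so a half turn about z gives the same grasp; the last joint's range is limited). The gripper opens to 87 mm and grips with 3 to 60 N. Pads are 19 mm wide; open, the fingers measure 117 mm over their backs; the gripper's body (75 mm by 190 mm) begins 51 mm behind the grasp point.
Start: joints at [1.144, 0.469, -0.049, 1.532, 0.024, 1.141, -0.082], TCP at [0.262, -0.622, 0.223] pointing down, gripper open.
Joint ranges: [-2.59, 2.59], [-0.33, 1.99], [-1.39, 1.29], [0.1, 2.45], [-1.04, 4.18], [0.21, 1.99], [-2.66, 2.66]. Speed limits (rad/s): [2.57, 2.57, 3.14, 3.14, 3.14, 3.14, 3.14].

INTERFACE

Orientations are given as a unit quaternion [x, y, z, w].
In Python, from workcell import robot, release, grab, planner, vision gives the robot as it stands. Calls block until the motion is done:
- robot.goto(position, orientation): joint-space move of the TCP to a pose.
- robot.move_l(position, v=0.15, frame=None, guard=None): straight line of the TCP; frame=None keeps the orientation; v is the mean speed in m/s. With guard (N) it stops when the force on the tool has changed by that much, and returns True; else False.
- robot.move_j(angles): joint-space move.
- release() and grab(newtons=None): open the fingers fully, or close them until they stop; newtons is the grip in N (None keeps the last).
- robot.wait(seconds).
- planner.inverse_kinematics(position, orientation): joint angles nearest the present ones, or None.
- robot.get_state(): the state.
- vision.capture(name): name is "scene" or "top" or "wrist"; returns a dict with "image" (480x640x3 uint8, blue, green, red), "camera_matrix" (3x3 intrinsics, pixels), "R" (3x3) and "t" (3): a world point X has camera coordinates R X + t. Camera axes: x right, y down, z forward; pixel columns grow to the right and rows downward; lengths in m; the calibration is good to about 2 mm. A picture is of the moment at which its call begins. There is no depth.
A pose or a line that the arm cannot do raises robot.IKError and nothing moves.
- robot.finish_job(): hands the job in; it is judged then, once.
The state is a dict: "t": time; "joint_pos": joint angles; "qd": joint speeds; "tau": joint torques, N m; "tool_pos": TCP position; "ee_rot": TCP orientation; "wrist_force": force on the tool from outside, world axes, zero at the start; "wrist_torque": the same for the moment, N m; "finger_gap": finger opening in m; "grip_force": force on a finger pad.
Only numpy, scipy, OpenCV 4.12 (cv2) and the standard library are available. Lean on these libraries where they do the work, as an engineer would, in place of code of your own. Each camera call takes 0.05 s, during which the arm holds its last target. There are 200 camera calls.

## Working session

There is one attempt and no reset: what is moved stays moved. The work goes in short steps, each a Python script; the robot and the scene stay as the last script left them, time stands still between calls to the robot, and variables do not carry over. Pictures are saved under pics/ and viewed, at most 10 in all, crops included, and the job is handed in when it is done.

```bash
mkdir -p pics; ls; python3 - <<'E'
from workcell import robot,vision
import cv2
for n in ("scene","top"):
    c=vision.capture(n); cv2.imwrite(f"pics/{n}0.png",c["image"]); print(n,c["camera_matrix"].tolist(),c["R"].round(4).tolist(),c["t"].round(4).tolist())
print(robot.get_state())
E
```

```text
pics
scene [[608.5760782891017, 0.0, 318.3371162415711], [0.0, 608.5760782891017, 237.7483550247408], [0.0, 0.0, 1.0]] [[-0.3547, 0.935, -0.0034], [0.5391, 0.2015, -0.8178], [-0.7639, -0.2919, -0.5755]] [0.144, -0.2285, 1.7082]
top [[481.08957158386977, 0.0, 318.25687937546877], [0.0, 481.08957158386977, 245.9473597879674], [0.0, 0.0, 1.0]] [[-0.0184, -0.9998, 0.0055], [-0.9974, 0.018, -0.07], [0.0699, -0.0067, -0.9975]] [0.038, 0.519, 1.1845]
{'t': 0.1, 'joint_pos': array([ 1.14408052,  0.46931686, -0.04859318,  1.53355929,  0.02412024,
        1.14098654, -0.08227724]), 'qd': array([-0.00100568, -0.0015806 ,  0.00070289, -0.00315078, -0.00146126,
        0.00122773, -0.00131256]), 'tau': array([ 3.80183101e-04, -5.09168851e+01, -8.11603200e-02, -2.36828703e+01,
       -6.14677789e-02,  3.44108313e-02,  8.01277201e-05]), 'tool_pos': array([ 0.26130112, -0.62179981,  0.2216404 ]), 'ee_rot': array([ 9.80276851e-01,  1.97627396e-01, -2.03874387e-04, -8.16816264e-04]), 'wrist_force': array([-0.65979785,  0.02531745,  0.4534061 ]), 'wrist_torque': array([ 0.0037648 , -0.02145577,  0.02900279]), 'grip_force': 0.0, 'finger_gap': 0.08709930551843069}
```

View pics/scene0.png

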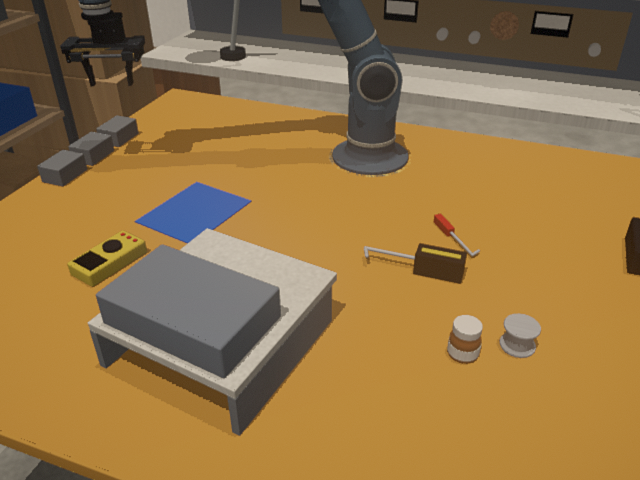

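View pics/top0.png

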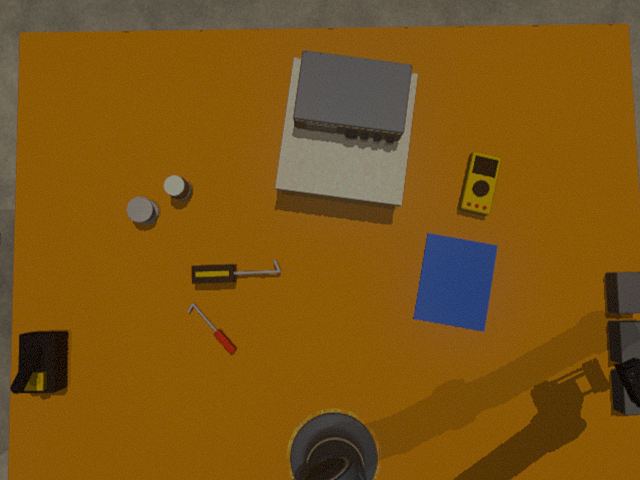

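Top view candidates for the hook: (a) the tool in the black holster at (213,274), with shaft to (278,270); (b) the loose small red-handled hook at (220,335), which is the small-size decoy; (c) the second black and yellow holster at (40,360), apparently empty. I choose (a). The shelf front edge runs (277,190)–(402,205), the mat is at (456,282), and the meter, jar and spool are clear of the path. Next I measure and check one crop.

```bash
cat > h.py <<'E'
import numpy as np, cv2
from workcell import robot, release, grab, planner, vision
def ray(c,uv,z):
    R,t=np.array(c["R"]),np.array(c["t"]);C=-R.T@t
    d=R.T@np.linalg.inv(c["camera_matrix"])@np.array([uv[0],uv[1],1.]);return C+d*(z-C[2])/d[2]
def rect(m,box):
    x0,y0,x1,y1=box;k=np.zeros_like(m);k[y0:y1,x0:x1]=m[y0:y1,x0:x1]
    cs=cv2.findContours(k,cv2.RETR_EXTERNAL,cv2.CHAIN_APPROX_NONE)[0]
    return max(cs,key=cv2.contourArea)
E
python3 - <<'E'
from h import *
c=vision.capture("top");im=c["image"];hsv=cv2.cvtColor(im,cv2.COLOR_BGR2HSV)
def show(n,m,box,z):
    r=cv2.minAreaRect(rect(m,box));b=cv2.boxPoints(r);P=np.array([ray(c,p,z) for p in b])
    print(n,b.round(1).tolist(),P[:,:2].round(4).tolist(),"ctr",P.mean(0)[:2].round(4),"sides",np.linalg.norm(P[0]-P[1]).round(3),np.linalg.norm(P[1]-P[2]).round(3))
H,S,V=hsv[...,0],hsv[...,1],hsv[...,2]
u=lambda b:b.astype(np.uint8)
show("mat",u((H>100)&(H<130)&(S>150)),(400,220,510,340),.003)
show("stripe",u((H>22)&(H<35)&(S>120)&(V>100)),(185,255,240,290),.051)
show("holst",u((V<70)),(180,255,245,295),.051)
show("shaft",u((S<110)&(V>60)),(237,255,290,285),.026)
w=u((S<70)&(V>110));w[:,:]=w
# shelf front edge: per-column lowest white pixel, fit line; side edges
k=rect(w,(265,40,425,215));m=np.zeros_like(w);cv2.drawContours(m,[k],-1,1,-1)
cols=np.arange(285,396);low=np.array([np.nonzero(m[:,x])[0].max() for x in cols]);p=np.polyfit(cols,low,1);print("front line",p,np.abs(low-np.polyval(p,cols)).max())
rows=np.arange(150,180);L=np.polyfit(rows,[np.nonzero(m[y])[0].min() for y in rows],1);Rr=np.polyfit(rows,[np.nonzero(m[y])[0].max() for y in rows],1)
for nm,q in(("L",L),("R",Rr)):
    # u=q0*v+q1 ; v=p0*u+p1
    v=(p[0]*q[1]+p[1])/(1-p[0]*q[0]);uu=q[0]*v+q[1];print(nm,uu,v,"z.103",ray(c,(uu,v),.103).round(4),"z.085",ray(c,(uu,v),.085).round(4))
print(im[180:215,340].tolist())
a=cv2.resize(im[250:295,180:300],None,fx=6,fy=6,interpolation=2);b=cv2.resize(im[170:220,265:415],(720,240),interpolation=2)
cv2.imwrite("pics/crop1.png",np.vstack([a,b]))
E
```

```text
mat [[413.6000061035156, 318.3999938964844], [427.79998779296875, 233.5], [497.20001220703125, 245.0], [483.0, 330.0]] [[0.3341, -0.2072], [0.5474, -0.2501], [0.5148, -0.4253], [0.3021, -0.3803]] ctr [ 0.4246 -0.3157] sides 0.218 0.178
stripe [[195.0, 271.0], [228.0, 271.0], [228.0, 276.0], [195.0, 276.0]] [[0.4619, 0.328], [0.4604, 0.2482], [0.4484, 0.2483], [0.4498, 0.328]] ctr [0.4551 0.2881] sides 0.08 0.012
holst [[192.0, 265.0], [236.0, 265.0], [236.0, 283.0], [192.0, 283.0]] [[0.4765, 0.3352], [0.4746, 0.2288], [0.4311, 0.2291], [0.4331, 0.3352]] ctr [0.4538 0.2821] sides 0.106 0.043
shaft [[236.10000610351562, 263.20001220703125], [279.1000061035156, 259.6000061035156], [280.20001220703125, 271.8999938964844], [237.10000610351562, 275.5]] [[0.48, 0.2327], [0.4869, 0.1261], [0.4564, 0.124], [0.4495, 0.2303]] ctr [0.4682 0.1783] sides 0.107 0.031
front line [1.34134784e-01 1.50484263e+02] 0.6416403416403114
L 275.5033385022365 187.43884432267336 z.103 [0.6527 0.1267 0.103 ] z.085 [0.6562 0.1281 0.085 ]
R 400.7900297445085 204.24414760741683 z.103 [ 0.6079 -0.1657  0.103 ] z.085 [ 0.6107 -0.169   0.085 ]
[[122, 143, 145], [118, 137, 144], [117, 133, 143], [117, 137, 143], [123, 142, 146], [125, 147, 146], [128, 148, 146], [125, 147, 142], [128, 149, 147], [123, 142, 144], [124, 143, 144], [122, 143, 145], [119, 140, 143], [126, 146, 148], [116, 136, 142], [118, 139, 148], [105, 122, 132], [67, 81, 90], [34, 48, 64], [23, 47, 74], [26, 54, 74], [30, 55, 76], [28, 54, 84], [21, 59, 87], [20, 57, 87], [23, 66, 91], [27, 58, 89], [34, 66, 93], [25, 60, 89], [26, 59, 91], [24, 63, 88], [16, 54, 86], [24, 62, 92], [13, 56, 88], [13, 57, 84]]
```

View pics/crop1.png

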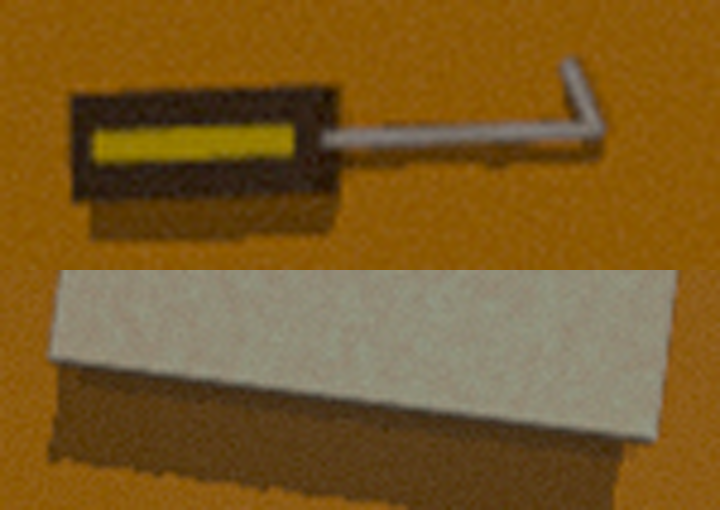

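The crop shows the long steel hook leaving the chosen holster at px (234,273), with its corner at (280,271.5) and tip at (275,260). The shelf front edge is clear, and its measured width of 296 mm agrees with 300.

```bash
cat >> h.py <<'E'
from scipy.spatial.transform import Rotation as Ro
def down(yaw):  # closing axis (tool y) at world angle yaw+90deg; finger z down; tool frame x at yaw
    x=np.array([np.cos(yaw),np.sin(yaw),0]);z=np.array([0,0,-1.]);return Ro.from_matrix(np.c_[x,np.cross(z,x),z]).as_quat()
SO=np.array([.631,-.0195]);SY=np.arctan2(-.0448,.2924)
def sh(x,y): return SO+np.array([[np.cos(SY),-np.sin(SY)],[np.sin(SY),np.cos(SY)]])@[x,y]
E
python3 - <<'E'
from h import *
c=vision.capture("top");im=c["image"];hsv=cv2.cvtColor(im,cv2.COLOR_BGR2HSV)
m=((hsv[...,1]<130)&(hsv[...,2]>80)).astype(np.uint8)
pts=[]
for u in range(242,272):
    v=np.nonzero(m[262:282,u])[0]
    if len(v): pts.append((u,v.mean()+262))
pts=np.array(pts);p=np.polyfit(pts[:,0],pts[:,1],1)
A=ray(c,(242,np.polyval(p,242)),.026);B=ray(c,(280,np.polyval(p,280)),.026)
yaw=np.arctan2(*(B-A)[[1,0]]);print(len(pts),p,A,B,np.degrees(yaw))
Q=ray(c,(279.5,np.polyval(p,279.5)),.026);print("corner",Q, "tip",ray(c,(274.8,260),.026))
d=np.array([np.cos(yaw),np.sin(yaw)])
print("mid via corner",Q[:2]-.098*d,"holster-> mid",np.array([.4538,.2821])+.06*d)
mid=Q[:2]-.099*d
def ik(n,P,z,y):
    for k in(0,np.pi):
        q=planner.inverse_kinematics([P[0],P[1],z],down(y+k));print(n,k>0,None if q is None else np.round(q,2))
ik("shaft",mid+.012*d,.016,yaw);ik("lay",mid+.145*d,.1,yaw);ik("handle",mid+(.13-.057)*d,.1,yaw)
for x in(-.077,-.16):
  for y in (-.095,.05): ik(f"shelf{x},{y}",sh(x,y),.035,SY)
ik("mat",np.array([.4246,-.3157]),.05,SY)
E
```

```text
30 [-4.52725250e-02  2.83595736e+02] [0.45629516 0.2182369  0.026     ] [0.45881983 0.12432545 0.026     ] -88.46006375753394
corner [0.45878658 0.12556196 0.026     ] tip [0.48606775 0.13684953 0.026     ]
mid via corner [0.45615296 0.22352657] holster-> mid [0.45541242 0.22212167]
shaft False [ 0.33  0.85 -1.18  2.06  1.    0.98  1.76]
shaft True [ 0.19  0.69 -0.93  2.07  0.8   0.79 -1.21]
lay False [ 0.65  0.57 -1.17  2.09  0.68  0.93  2.26]
lay True [ 0.43  0.42 -0.85  2.1   0.44  0.8  -0.66]
handle False [ 0.49  0.61 -1.17  2.06  0.7   0.95  2.1 ]
handle True [ 0.46  0.58 -1.13  2.06  0.66  0.93 -1.01]
shelf-0.077,-0.095 False [ 0.24  0.51 -0.16  1.98  0.13  0.66 -1.73]
shelf-0.077,-0.095 True [ 0.6   0.6  -0.65  1.96  0.52  0.75  1.07]
shelf-0.077,0.05 False [ 0.09  0.54 -0.31  1.95  0.25  0.69 -2.1 ]
shelf-0.077,0.05 True [ 0.41  0.65 -0.76  1.93  0.62  0.81  0.73]
shelf-0.16,-0.095 False [ 0.27  0.42 -0.2   2.17  0.15  0.57 -1.77]
shelf-0.16,-0.095 True [ 0.63  0.49 -0.65  2.15  0.49  0.65  1.05]
shelf-0.16,0.05 False [ 0.12  0.46 -0.39  2.13  0.3   0.61 -2.2 ]
shelf-0.16,0.05 True [ 0.38  0.54 -0.73  2.11  0.56  0.69  0.69]
mat False [ 0.6   0.46 -0.05  2.03  0.03  0.66 -1.19]
mat True [ 1.04  0.53 -0.62  2.01  0.45  0.74  1.56]
```

```bash
cat >> h.py <<'E'
TY=np.radians(-88.46);TD=np.array([np.cos(TY),np.sin(TY)]);M0=np.array([.456,.223])
E
python3 - <<'E'
from h import *
G=M0+.013*TD;o=down(TY+np.pi)
robot.goto([*G,.13],o)
c=vision.capture("wrist");cv2.imwrite("pics/w1.png",c["image"])
print(c["R"].round(3).tolist(),c["t"].round(3).tolist())
print(robot.move_l([*G,.016],v=.1,guard=8))
grab(60);s=robot.get_state();print(s["t"],s["tool_pos"],s["finger_gap"],s["grip_force"],s["wrist_force"])
E
```

```text
[[1.0, 0.025, -0.001], [0.024, -0.96, 0.279], [0.006, -0.279, -0.96]] [-0.461, 0.181, 0.358]
False
5.8417 [0.45636025 0.20997902 0.01599767] 0.006236504722723575 60.000325441360474 [ 0.58618061 -0.23938736 -0.21286133]
```

View pics/w1.png

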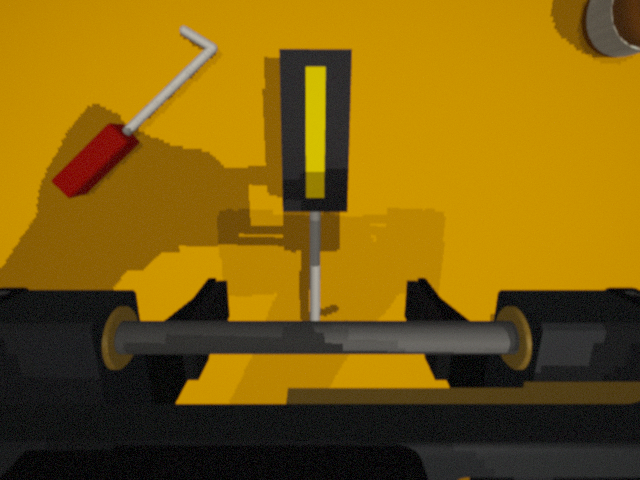

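The wrist view shows the shaft at column 315, centred between the fingers and in line with the holster stripe. The grip holds it (gap 6 mm), so I draw it out.

```bash
python3 - <<'E'
from h import *
G=M0+.013*TD
p=lambda s,z:[*(G+s*TD),z]
print(robot.move_l(p(.03,.0165),v=.08,guard=15),robot.get_state()["wrist_force"])
print(robot.move_l(p(.125,.0165),v=.1,guard=15))
s=robot.get_state();print(s["wrist_force"],s["wrist_torque"],s["finger_gap"])
c=vision.capture("scene");cv2.imwrite("pics/s2.png",cv2.resize(c["image"][190:310,250:490],None,fx=3,fy=3))
print(robot.move_l(p(.125,.006),v=.03,guard=4));s=robot.get_state();print(s["t"],s["tool_pos"],s["wrist_force"],s["wrist_torque"])
E
```

```text
False [-0.07876173  0.22911024 -1.00485038]
False
[ 0.79028206 -0.68997782 -1.94930559] [-0.16263921 -0.13061248  0.00429686] 0.00605666503406603
False
8.0167 [0.45951737 0.08521933 0.00582387] [ 1.51738319e-01  1.77835775e-03 -2.25417356e+00] [-0.099525   -0.00840924  0.02549307]
```

View pics/s2.png

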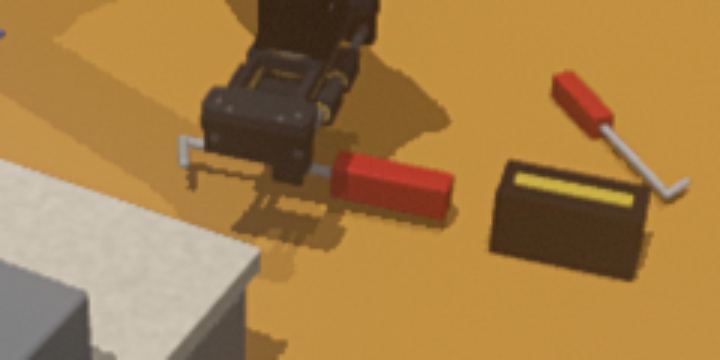

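The hook is out, level, and clear of the holster. I lower it until it touches, then release.

```bash
python3 - <<'E'
from h import *
G=M0+.013*TD
p=lambda s,z:[*(G+s*TD),z]
print(robot.move_l(p(.125,.0015),v=.015,guard=2.5));s=robot.get_state();print(s["tool_pos"],s["wrist_force"],s["wrist_torque"])
release();robot.wait(.2)
robot.move_l(p(.125,.09),v=.2)
H=M0+(.125-.057)*TD
robot.goto([*H,.11],down(TY+np.pi))
c=vision.capture("wrist");im=c["image"];cv2.imwrite("pics/w2.png",im);np.savez("w2.npz",**{k:np.array(v) for k,v in c.items()})
hsv=cv2.cvtColor(im,cv2.COLOR_BGR2HSV);m=(((hsv[...,0]<6)|(hsv[...,0]>174))&(hsv[...,1]>170)).astype(np.uint8)
t=vision.capture("top");hs=cv2.cvtColor(t["image"],cv2.COLOR_BGR2HSV);mt=(((hs[...,0]<6)|(hs[...,0]>174))&(hs[...,1]>170)).astype(np.uint8)
for cs,cc in((m,c),(mt,t)):
    for k in cv2.findContours(cs,0,2)[0]:
        if cv2.contourArea(k)>30:
            r=cv2.minAreaRect(k);b=cv2.boxPoints(r);print(b.round().tolist(),np.array([ray(cc,q,.028)[:2] for q in b]).round(4).tolist())
print(robot.get_state()["t"],H)
E
```

```text
True
[0.45978841 0.08499685 0.00352995] [-0.01780782 -1.26776402  3.56254614] [-0.00982803 -0.14398355  0.00452265]
[[302.0, 182.0], [334.0, 182.0], [334.0, 298.0], [302.0, 298.0]] [[0.4449, 0.2027], [0.4664, 0.2033], [0.4701, 0.1181], [0.4464, 0.1173]]
[[16.0, 102.0], [85.0, 28.0], [118.0, 59.0], [49.0, 133.0]] [[0.2617, 0.248], [0.3119, 0.2911], [0.3298, 0.2746], [0.2794, 0.2296]]
[[213.0, 333.0], [219.0, 329.0], [235.0, 348.0], [230.0, 353.0]] [[0.309, 0.2892], [0.3199, 0.2761], [0.2721, 0.2357], [0.2613, 0.2488]]
11.0 [0.45782749 0.15502456]
```

View pics/w2.png

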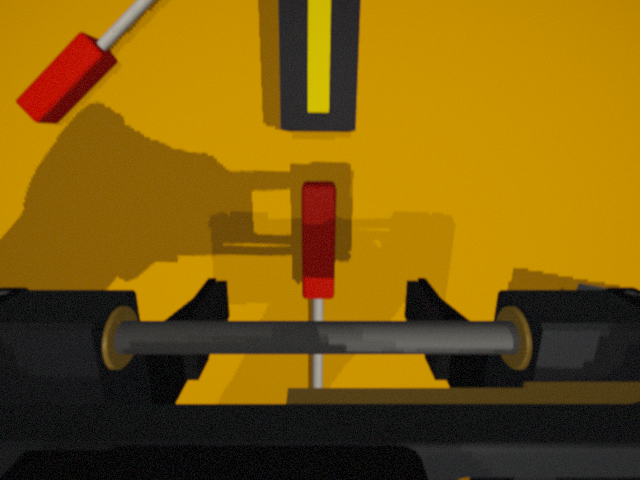

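The wrist view shows the handle at px (302–334, 182–298): free on the bench, clear of the holster, and measuring 85 × 23 mm as it should. I take it by the handle, lift, and check the corner and tip in the top view.

```bash
python3 - <<'E'
from h import *
H=[.4583,.160];o=down(TY+np.pi)
robot.move_l([*H,.11],v=.2)
print(robot.move_l([*H,.0045],v=.12,guard=8))
grab(60);s=robot.get_state();print(s["t"],s["tool_pos"],s["finger_gap"],s["grip_force"])
robot.move_l([*H,.05],v=.15)
s=robot.get_state();print(s["wrist_force"],s["wrist_torque"])
# turn towards shelf, staged ahead of it
T=sh(-.205,-.097);robot.goto([*T,.05],down(SY+np.pi))
s=robot.get_state();print(s["t"],s["tool_pos"],Ro.from_quat(s["ee_rot"]).as_euler("xyz",degrees=True),np.degrees(SY))
c=vision.capture("top");im=c["image"];cv2.imwrite("pics/t3.png",cv2.resize(im[150:290,280:440],(800,700)[:1]+(600,) if 0 else (685,600),interpolation=2))
c2=vision.capture("scene");cv2.imwrite("pics/s3.png",c2["image"])
w=vision.capture("wrist");cv2.imwrite("pics/w3.png",w["image"]);import pickle;pickle.dump((c,c2,w),open("v3.pkl","wb"))
E
```

```text
False
13.325 [0.45822591 0.16001784 0.0044756 ] 0.023594164812049716 59.99653022736311
[-0.07057422  0.22484635 -2.5503458 ] [ 0.01458863 -0.09185911  0.02088331]
15.25 [ 0.41370149 -0.08383464  0.0497814 ] [ 1.79976026e+02 -1.70165292e-02  1.71306735e+02] -8.710819954189072
```

View pics/t3.png

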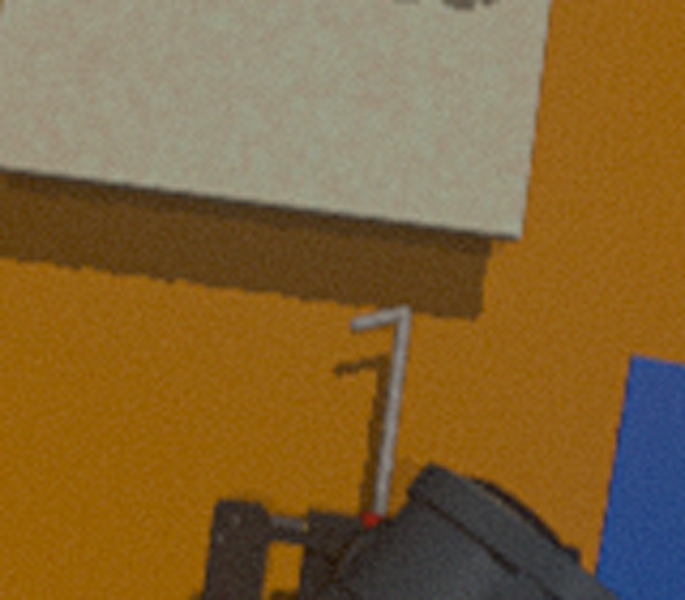

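The top crop shows the held hook with corner px ≈(374.4,223.3), tip ≈(362.9,225.8) and shaft ≈(369.2,269), pointing squarely at the shelf with the tip to the left. I convert these to the shelf frame.

```bash
python3 - <<'E'
from h import *
import pickle
c,_,_=pickle.load(open("v3.pkl","rb"))
Ri=np.array([[np.cos(SY),np.sin(SY)],[-np.sin(SY),np.cos(SY)]])
for n,u in(("corner",(374.4,223.5)),("tip",(362.9,225.8)),("shaft",(369.3,269))): print(n,(Ri@(ray(c,u,.0595)[:2]-SO)).round(4))
p=robot.get_state()["tool_pos"][:2];print("tcp",(Ri@(p-SO)).round(4))
E
```

```text
corner [-0.0481 -0.0971]
tip [-0.0574 -0.0702]
shaft [-0.159  -0.0987]
tcp [-0.2049 -0.0964]
```

```bash
cat >> h.py <<'E'
Ri=np.array([[np.cos(SY),np.sin(SY)],[-np.sin(SY),np.cos(SY)]])
def st():
    s=robot.get_state();return round(s["t"],2),(Ri@(s["tool_pos"][:2]-SO)).round(4),(Ri@s["wrist_force"][:2]).round(2),s["wrist_force"][2].round(2),s["wrist_torque"].round(2),s["finger_gap"].round(4)
E
python3 - <<'E'
from h import *
robot.move_l([*sh(-.205,-.097),.0355],v=.1)
print(robot.move_l([*sh(-.077,-.097),.0355],v=.1,guard=6),*st())
g=robot.move_l([*sh(-.077,.047),.0355],v=.05,guard=5);print(g,*st())
robot.wait(.2);print(*st())
E
```

```text
Traceback (most recent call last):
  File "h.py", line 18, in st
    s=robot.get_state();return round(s["t"],2),(Ri@(s["tool_pos"][:2]-SO)).round(4),(Ri@s["wrist_force"][:2]).round(2),s["wrist_force"][2].round(2),s["wrist_torque"].round(2),s["finger_gap"].round(4)
                                                                                                                                                                               ^^^^^^^^^^^^^^^^^^^^^
AttributeError: 'float' object has no attribute 'round'
```

```bash
sed -i 's/s\["finger_gap"\].round(4)/round(s["finger_gap"],4)/' h.py
python3 - <<'E'
from h import *
print(*st())
g=robot.move_l([*sh(-.077,.047),.0355],v=.05,guard=5);print(g,*st())
robot.wait(.2);print(*st())
E
```

```text
17.12 [-0.0776 -0.097 ] [-0.08 -1.66] -2.35 [ 0.13 -0.11  0.04] 0.0236
True 18.61 [-0.0771 -0.0331] [ 1.03 -3.31] -1.18 [-0.63 -0.28 -0.34] 0.0235
18.81 [-0.0774 -0.0331] [ 1.23 -2.93] -1.68 [-0.67 -0.47 -0.39] 0.0238
```

Contact came with the shaft at y ≈ -33 mm. The moment arm is about 0.13 m, which matches the shaft touching the upright bar at x ≈ 55. I back off slightly and pull.

```bash
python3 - <<'E'
from h import *
y=-.035
robot.move_l([*sh(-.077,y),.0355],v=.03)
print(*st())
for x in(-.09,-.1,-.12,-.14,-.155,-.19):
    g=robot.move_l([*sh(x,y),.0355],v=.03,guard=12);print(g,*st())
    if g: break
E
```

```text
19.06 [-0.0774 -0.0343] [-0.01 -1.07] -3.24 [ 0.05 -0.14 -0.02] 0.0235
False 19.64 [-0.09  -0.035] [-0.52 -0.25] -1.78 [ 0.09 -0.1  -0.  ] 0.0236
False 20.12 [-0.0993 -0.035 ] [3.55 0.18] -3.14 [ 0.04 -0.82  0.  ] 0.0237
False 20.94 [-0.1196 -0.0349] [ 4.44 -0.17] -2.28 [-0.04 -1.07 -0.  ] 0.0234
False 21.76 [-0.14  -0.035] [3.46 0.1 ] -1.87 [-0.05 -0.9   0.02] 0.0235
False 22.41 [-0.1552 -0.035 ] [ 3.67 -0.24] -1.98 [-0.03 -0.9  -0.02] 0.0236
True 23.21 [-0.1751 -0.0348] [1.54 0.96] -1.76 [ 0.13 -0.62  0.08] 0.0236
```

```bash
python3 - <<'E'
from h import *
print(robot.move_l([*sh(-.185,-.035),.0355],v=.015,guard=9),*st())
c=vision.capture("top");cv2.imwrite("pics/t4.png",cv2.resize(c["image"][150:290,280:440],(685,600),interpolation=2))
E
```

```text
True 23.62 [-0.1751 -0.0344] [1.21 1.81] -1.06 [ 0.25 -0.6   0.14] 0.0235
```

View pics/t4.png

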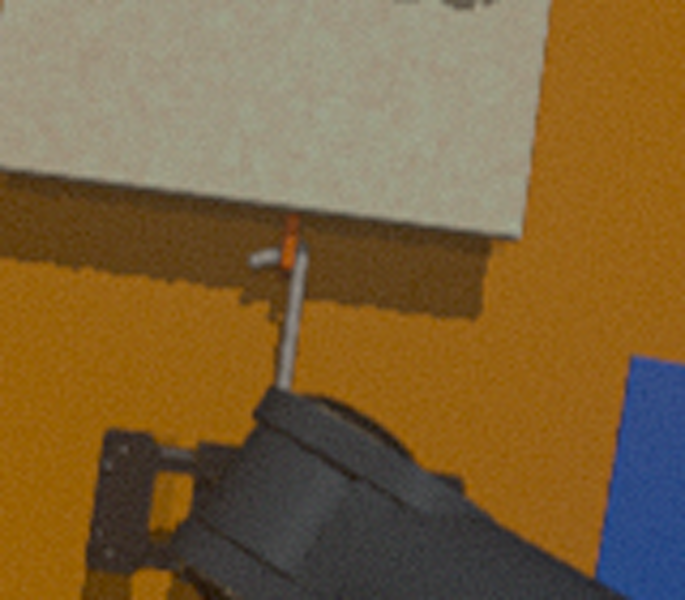

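The top crop shows the orange loop out in front of the edge at crop (290,240), with the hook round it and the tray at its stop: 80 mm of travel and a firm second stop. Now I unhook.

```bash
python3 - <<'E'
from h import *
z=.0355
print(robot.move_l([*sh(-.164,-.037),z],v=.03,guard=9),*st())
g=robot.move_l([*sh(-.164,-.09),z],v=.06,guard=4);print(g,*st())
if not g:
    print(robot.move_l([*sh(-.2,-.09),z],v=.1,guard=5))
    robot.move_l([*sh(-.2,-.09),.1],v=.15)
    yw=np.radians(-46);d=np.array([np.cos(yw),np.sin(yw)]);T=np.array([.4246,-.3157])-.0575*d-.005*np.array([-d[1],d[0]])
    robot.goto([*T,.08],down(yw+np.pi))
    print(*st());robot.move_l([*T,.014],v=.1)
    print(robot.move_l([*T,.0055],v=.015,guard=2.5),robot.get_state()["tool_pos"],*st())
    c=vision.capture("top");cv2.imwrite("pics/t5.png",cv2.resize(c["image"][150:350,280:520],(720,600),interpolation=2))
E
```

```text
False 24.19 [-0.1642 -0.0371] [-0.8  -0.24] -2.11 [ 0.12 -0.08  0.02] 0.0239
False 25.23 [-0.164  -0.0896] [-0.43  0.16] -2.67 [ 0.09 -0.04 -0.02] 0.0232
False
27.15 [-0.2079 -0.2917] [-0.16  0.29] -1.51 [ 0.05 -0.09 -0.01] 0.0235
True [ 0.38105821 -0.27805167  0.00745965] 28.43 [-0.2079 -0.2934] [-0.63 -0.27] 3.82 [ 0.06 -0.01  0.04] 0.0235
```

View pics/t5.png

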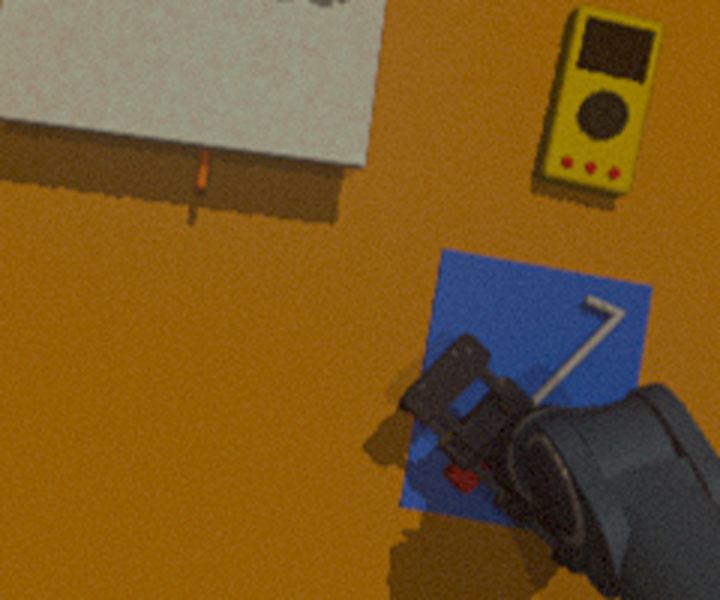

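The tool rests inside the blue mat with its contact felt at the expected height, and the loop is still out at (202,190). I release, retreat, verify and hand in.

```bash
python3 - <<'E'
from h import *
release();robot.wait(.2)
p=robot.get_state()["tool_pos"];robot.move_l([p[0],p[1],.2],v=.15)
robot.goto([.262,-.622,.22],down(np.radians(22.8)));robot.wait(.3)
c=vision.capture("top");cv2.imwrite("pics/t6.png",cv2.resize(c["image"][150:350,280:520],(720,600),interpolation=2))
im=c["image"];hs=cv2.cvtColor(im,cv2.COLOR_BGR2HSV);m=(hs[...,0]>3)&(hs[...,0]<13)&(hs[...,1]>170)&(hs[...,2]>110);v,u=np.nonzero(m[195:225,335:360]);
if len(v): print("loop front shelf",(Ri@(ray(c,(u[v.argmax()]+335.5,v.max()+196),.065)[:2]-SO)).round(4))
print(robot.get_state()["t"])
E
```

```text
loop front shelf [-0.0323 -0.0289]
33.075
```

View pics/t6.png

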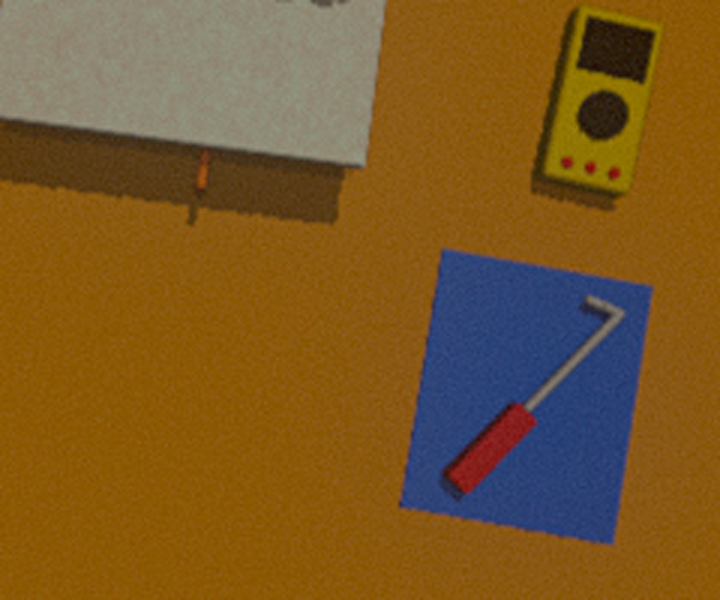

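The hook lies wholly on the mat. The loop front measures x ≈ -30 mm against -29 expected at the stop, so the tray is fully out.

```bash
python3 -c "
from h import *
print(robot.finish_job())"
```

```text
the job is handed in; nothing more can be done
None
```

The battery tray is out at its stop and stayed there after unhooking, the hook lies free on the blue mat, and I handed the job in at about 33 s (limit 69 s).

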